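# Put the mixed-up lids back on their own canisters

## Robot

A 7-joint arm with a two-finger parallel gripper is mounted at the origin on a cart in front of the work surface, level with it; the furniture and walls round the work are solid. World frame = base frame: x ahead of the robot, y to its left, z up, the work surface at z = 0. Lengths are in m, angles in rad, forces in N, time in s.
With the tool pointing down it reaches from about 0.425 to 0.925 m from the base axis. Payload 6.8 kg.
Tool frame: the origin (TCP) lies midway between the tips of the shut fingers; the grasp point (between the pads) lies 19 mm behind it; z points along the fingers, y is the direction in which the jaws open and shut (so a half turn about z gives the same grasp; the last joint's range is limited). The gripper opens to 85 mm and grips with 20 to 120 N. Pads are 22 mm wide; open, the fingers measure 114 mm over their backs; the gripper's body (76 mm by 85 mm) begins 54 mm behind the grasp point. The pads swing forward as they close: fully open they stand 13 mm farther back than shut.
Start: joints at [1.229, 0.477, 0.022, 1.555, -0.011, 1.109, -0.083], TCP at [0.156, -0.657, 0.231] pointing down, gripper open.
Joint ranges: [-2.96, 2.96], [-0.34, 2.1], [-1.41, 1.46], [0.24, 2.44], [-1.37, 4.51], [0.17, 1.92], [-2.96, 2.96]. Speed limits (rad/s): [2.39, 2.39, 3.14, 3.14, 3.14, 3.14, 3.14].

## Interface

Orientations are given as a unit quaternion [w, x, y, z].
In Python, from station import readout, eyes, ticket gives the robot as it stands. The module is installed in compiled form; this text tells all that it offers.
- The arm moves only by the shell command python3 -m crank 'ROWS' [FORCE]. ROWS is JSON, a list of rows, each an object of numbers: "jaw": the opening in per cent of the stroke, from 0 (shut) to 100 (fully open); "x", "y", "z": the shift along the tool's x, y, z in mm; "ax", "ay", "az": the turn, a rotation vector about the tool's x, y, z in degrees. In form: [{"jaw": .., "x": .., "y": .., "z": .., "ax": .., "ay": .., "az": ..}, ...]. A call has 1 to 12 rows; each row shifts and turns the commanded pose from where the row before left it, along the tool's axes as they then stand; what a row does not reach is not made up. A row lasts 1/8 s, in which the tool goes at most 62.5 mm and 10.7 degrees, less where a joint would pass 70% of its speed; a pose out of reach is approached as far as the arm can. A call with a gripper value outside its range is refused whole. The fingers move at their own pace and stop on an object; FORCE is the grip in N (left out, the last holds). Time passes only in rows, so rows that do not move let the fingers close. It gives the time, the measured TCP pose, the force and the opening at its end, in the units of the state.
- readout.get_obs(): the state, without advancing time (a new reading comes with each control period).
- eyes.read_camera(name): name is "scene" or "side" or "wrist"; returns (picture, depth): 420x560x3 uint8, red, green, blue; 420x560 float32, m along the optical axis (not along the pixel's ray), 0 where there is no reading.
- eyes.calibration(name): a dict with "fx", "fy", "cx", "cy" (pixels), "k1" (the pictures are not rectified: a ray, as slopes to the right and down, at radius r is drawn at 1 + k1 r^2 times it, then the intrinsics apply), "R" (3x3) and "t" (3): a world point X has camera coordinates R X + t. Camera axes: x right, y down, z forward; pixel columns grow to the right and rows downward; lengths in m; the calibration is good to about 2 mm. A picture is of the moment at which its call begins: read the wrist's pose just before it. calibration takes no time and is no camera call; for the wrist camera it gives the pose at the moment of the call.
- ticket.hand_in(): hands the job in, once; it reports no verdict.
The state is a dict: "t": time; "q": joint angles; "joint_vel": joint speeds; "joint_torque": joint torques, N m; "eef_pos": TCP position; "tool_rot": TCP orientation; "contact_force": force on the tool from outside, world axes, zero at the start; "torque": the same for the moment, N m; "gripper_width": opening from 0.0 (shut) to 1.0 (fully open).
Only numpy, scipy, OpenCV 4.12 (cv2) and the standard library are available. Lean on these libraries where they do the work, as an engineer would, in place of code of your own. Each camera call takes 0.05 s, during which the arm holds its last target. There are 200 camera calls.

## Task

The four stoneware canisters have been washed and every wooden lid was put back on the wrong one. Put each lid on the canister it fits, pushed fully home so that its flange rests flat on the rim; use a free patch of worktop to lay a lid down on the way. Leave the canisters standing where they are, do not turn the lids over, and do not disturb the small glass jar and the little clay bowl.

Things in the scene. Friction and masses are not known exactly. Their poses are not given: they have to be found in the camera images.
- large_round_canister: Loose off-white stoneware canister with red-brown foot, empty, about 0.75 kg; the wide round one: 102 mm across, 110 mm tall, round mouth 88 mm wide. Wall 7 mm. Origin: centre of its underside on the worktop, z up. At the start a lid that is not its own stands on its rim.
- square_canister: Loose off-white stoneware canister with red-brown foot, empty, about 0.75 kg; the square one: 82 x 82 mm with rounded corners, 120 mm tall, square mouth 68 x 68 mm, sides along its x and y axes. Wall 7 mm. Origin: centre of its underside on the worktop, z up. At the start a lid that is not its own stands on its rim.
- oblong_canister: Loose off-white stoneware canister with red-brown foot, empty, about 0.75 kg; the oblong one: 124 mm (along its x axis) x 62 mm (along its y axis), 92 mm tall, mouth 110 x 48 mm. Wall 7 mm. Origin: centre of its underside on the worktop, z up. At the start a lid that is not its own stands on its rim.
- small_round_canister: Loose off-white stoneware canister with red-brown foot, empty, about 0.75 kg; the slim round one: 82 mm across, 130 mm tall, round mouth 68 mm wide. Wall 7 mm. Origin: centre of its underside on the worktop, z up. At the start a lid that is not its own stands on its rim.
- large_round_lid: Larger round wooden lid, 109 mm across, for the wide round canister; loose, 0.04 to 0.2 kg. Origin: centre of the plug's underside, z up. Plug 81 mm wide, 12 mm deep, bevelled 2.5 mm, 3.5 mm play all round; flange from 12 to 21 mm up; grip: an upright knob 22 to 25 mm thick, from 21 to 49 mm up. Home: origin 12 mm below the rim, flange on the rim. Now its plug stands on a wrong canister's rim. Can be laid on the worktop, plug down.
- square_lid: Square wooden lid, 89x89 mm, for the square canister (any quarter turn); loose, 0.04 to 0.2 kg. Origin: centre of the plug's underside, z up. Plug 61x61 mm, 12 mm deep, bevelled 2.5 mm, 3.5 mm play all round; flange from 12 to 21 mm up; grip: an upright bar 46 mm long (x), 15 mm thick (y), from 21 to 49 mm up. Home: origin 12 mm below the rim, flange on the rim. Now its plug stands on a wrong canister's rim. Can be laid on the worktop, plug down.
- oblong_lid: Oblong wooden lid, 131 (x) x 69 mm, for the oblong canister (either way round); loose, 0.04 to 0.2 kg. Origin: centre of the plug's underside, z up. Plug 103x41 mm, 12 mm deep, bevelled 2.5 mm, 3.5 mm play all round; flange from 12 to 21 mm up; grip: an upright bar 46 mm long (x), 15 mm thick (y), from 21 to 49 mm up. Home: origin 12 mm below the rim, flange on the rim. Now its plug stands on a wrong canister's rim. Can be laid on the worktop, plug down.
- small_round_lid: Smaller round wooden lid, 89 mm across, for the slim round canister; loose, 0.04 to 0.2 kg. Origin: centre of the plug's underside, z up. Plug 61 mm wide, 12 mm deep, bevelled 2.5 mm, 3.5 mm play all round; flange from 12 to 21 mm up; grip: an upright knob 22 to 25 mm thick, from 21 to 49 mm up. Home: origin 12 mm below the rim, flange on the rim. Now its plug stands on a wrong canister's rim. Can be laid on the worktop, plug down.
- glass_jar: Bystander: small glass jar with pebbles and a clip lid, 72x63x85 mm, behind the canisters to the left; loose. Origin: centre of its underside.
- small_bowl: Bystander: small empty clay pinch bowl, 71 mm across, 30 mm high, in front of the canisters to the left of centre; loose. Origin: centre of its underside.
There are look-alikes about, which are no part of the job. What is shaped like the large_round_canister but blue is not meant.

How it is judged:
At the end, for the whole second after the job is handed in: Each of the four lids sits home in its own canister: lid and canister centres within 10 mm of each other seen from above, the flange down on the rim within 3 mm and level within 4 degrees; all canisters upright on the worktop, everything at rest and released (horizontal distance between large_round_lid and large_round_canister below 0.01 m and z of large_round_lid in the frame of large_round_canister between 0.094 and 0.101 m and angle between each of large_round_lid, square_lid, oblong_lid, small_round_lid's own z axis and vertical below 0.07 rad and angle between each of large_round_canister, square_canister, oblong_canister, small_round_canister's own z axis and vertical below 0.05 rad and height (world z) of each of large_round_canister, square_canister, oblong_canister, small_round_canister below 0.01 m and linear speed of each of large_round_lid, large_round_canister, square_lid, square_canister, oblong_lid, oblong_canister, small_round_lid, small_round_canister below 0.02 m/s and horizontal distance between square_lid and square_canister below 0.01 m and z of square_lid in the frame of square_canister between 0.104 and 0.111 m and horizontal distance between oblong_lid and oblong_canister below 0.01 m and z of oblong_lid in the frame of oblong_canister between 0.076 and 0.083 m and horizontal distance between small_round_lid and small_round_canister below 0.01 m and z of small_round_lid in the frame of small_round_canister between 0.114 and 0.121 m); the robot touches nothing.
It fails at once if a canister is tipped by more than about 17 degrees, or pushed more than 40 mm from where it stood (angle between any of large_round_canister, square_canister, oblong_canister, small_round_canister's own z axis and vertical above 0.3 rad or distance of any of large_round_canister, square_canister, oblong_canister, small_round_canister from where it was at the start of the episode above 0.04 m).
It fails at once if a lid falls off the worktop or is turned over (height (world z) of any of large_round_lid, square_lid, oblong_lid, small_round_lid below -0.03 m or angle between any of large_round_lid, square_lid, oblong_lid, small_round_lid's own z axis and vertical above 1 rad).
It fails at once if the glass jar or the small bowl is shifted by more than 30 mm (distance of any of glass_jar, small_bowl from where it was at the start of the episode above 0.03 m).
It also fails if it takes over 128 s, if anything falls off the work surface, if the arm or the gripper's body presses on something with over 40 N, if the wrist force passes 120 N, or if a joint passes its speed limit or range.

## Working session

There is one attempt and no reset: what is moved stays moved. The work goes in short steps, Python scripts to look and compute and a shell command to move; the robot and the scene stay as the last step left them, time stands still between calls to the robot, and variables do not carry over. Pictures are saved under pics/ and viewed, about 12 in all and at most 16, crops included, and the job is handed in when it is done.

```bash
mkdir -p pics; ls
cat > h.py <<'E'
import numpy as np, cv2
from station import readout, eyes, ticket
def snap(n, f=None):
    p,d=eyes.read_camera(n); c=eyes.calibration(n)
    if f: cv2.imwrite('pics/'+f, p[:,:,::-1])
    return p,d,c
def cloud(d,c):
    h,w=d.shape; v,u=np.mgrid[:h,:w]
    K=np.array([[c['fx'],0,c['cx']],[0,c['fy'],c['cy']],[0,0,1]])
    pts=np.stack([u.ravel(),v.ravel()],1).astype(np.float64)[:,None]
    s=cv2.undistortPoints(pts,K,np.array([c['k1'],0,0,0.]))[:,0].reshape(h,w,2)
    P=np.dstack([s[...,0]*d,s[...,1]*d,d])
    W=(P-np.array(c['t']))@np.array(c['R'])
    W[d==0]=np.nan
    return W
E
python3 - <<'E'
from h import *
for n in ('scene','side'):
    p,d,c=snap(n,n+'0.png'); print(n,{k:np.round(v,3).tolist() for k,v in c.items()}, (d>0).mean())
    np.savez(n+'0.npz',p=p,d=d)
o=readout.get_obs(); print(o)
E
```

```text
pics
scene {'fx': 529.39, 'fy': 529.39, 'cx': 276.656, 'cy': 218.467, 'k1': 0.028, 'R': [[-0.479, -0.878, -0.01], [-0.671, 0.374, -0.639], [0.565, -0.3, -0.769]], 't': [0.132, 0.49, 1.612]} 0.9962670068027211
side {'fx': 413.592, 'fy': 413.592, 'cx': 287.591, 'cy': 209.169, 'k1': -0.009, 'R': [[-0.297, -0.955, 0.014], [-0.769, 0.231, -0.596], [0.566, -0.188, -0.803]], 't': [0.024, 0.476, 1.253]} 0.9961394557823129
{'t': 0.1, 'q': array([ 1.22889839,  0.47775759,  0.02234217,  1.55635105, -0.01149275,
        1.10930077, -0.08308389]), 'joint_vel': array([ 0.00241219, -0.00197772, -0.00201952, -0.00112797, -0.00070785,
       -0.00076347, -0.00022348]), 'joint_torque': array([ 5.48319571e-03, -5.97760606e+01,  1.61412198e+00, -2.81953293e+01,
        1.28602283e-02,  5.11719642e-03, -9.30059997e-06]), 'eef_pos': array([ 0.15624261, -0.65611653,  0.23039666]), 'tool_rot': array([-8.28389590e-04,  9.93172417e-01,  1.16652637e-01, -1.62950159e-04]), 'contact_force': array([-0.18065362,  0.24315499, -0.05793917]), 'torque': array([ 0.00437302,  0.03211638, -0.03342852]), 'gripper_width': 0.9961893612303173}
```

View pics/scene0.png

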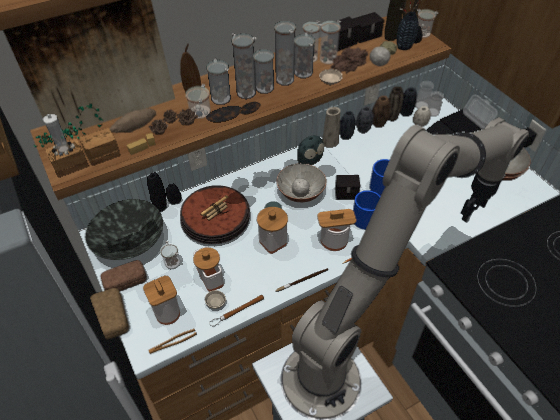

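View pics/side0.png

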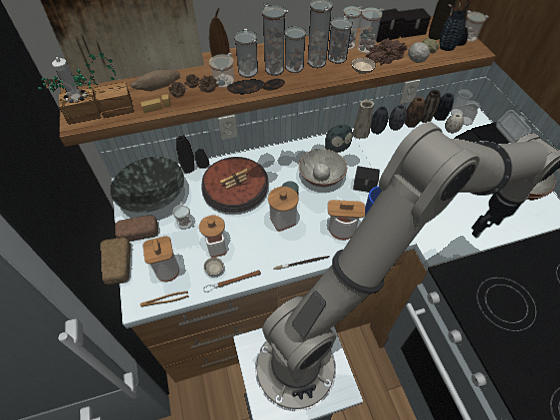

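The scene view shows four lidded canisters: left (162,300), next (208,268), middle (272,230) and right (335,228). The bowl is at (215,300), the jar at (171,255), and blue canisters are at (368,210). The side view shows the same four at (160,258), (212,235), (284,208) and (345,218).

Next I'll build a top-down map from the depth.

```bash
cat > top.py <<'E'
from h import *
# orthographic map: x 0.25..0.95 up, y +0.65..-0.35 left->right ; 1 px = 1.25 mm
def ortho(views,x0,x1,y0,y1,mm=1.25):
    H,Wd=int((x1-x0)*1000/mm),int((y1-y0)*1000/mm)
    im=np.zeros((H,Wd,3),np.uint8); hz=np.full((H,Wd),-9.)
    for p,d,c in views:
        W=cloud(d,c); k=np.isfinite(W[...,2])&(W[...,2]<0.25)&(W[...,2]>-.02)
        X=W[k]; C=p[k]
        r=((x1-X[:,0])*1000/mm); q=((y1-X[:,1])*1000/mm)
        o=np.argsort(X[:,2])
        for dr in (-1,0,1):
          for dq in (-1,0,1):
            rr=(r[o]+dr).astype(int); qq=(q[o]+dq).astype(int)
            m=(rr>=0)&(rr<H)&(qq>=0)&(qq<Wd)
            z=X[o,2][m]; better=z>=hz[rr[m],qq[m]]-.003
            im[rr[m][better],qq[m][better]]=C[o][m][better]; hz[rr[m][better],qq[m][better]]=z[better]
    return im,hz
E
python3 - <<'E'
from h import *; from top import *
v=[]
big=[]
for n in ('scene','side'):
    f=np.load(n+'0.npz'); v.append((f['p'],f['d'],eyes.calibration(n)))
im,hz=ortho(v,0.25,1.0,-0.4,0.6)
for i in range(0,10):
    cv2.putText(im,f'{0.6-i*.1:.1f}',(i*80,598),0,.4,(255,0,0),1); cv2.line(im,(i*80,0),(i*80,8),(255,0,0),1)
    if i<8: cv2.putText(im,f'{1.0-i*.1:.1f}',(0,i*80+4),0,.4,(255,0,0),1)
cv2.imwrite('pics/top0.png',im[:,:,::-1])
p=v[0][0][190:340,130:400]; cv2.imwrite('pics/crop0.png',cv2.resize(p,None,fx=2.9,fy=2.9,interpolation=2)[:,:,::-1])
E
```

```text
(no output)
```

View pics/top0.png

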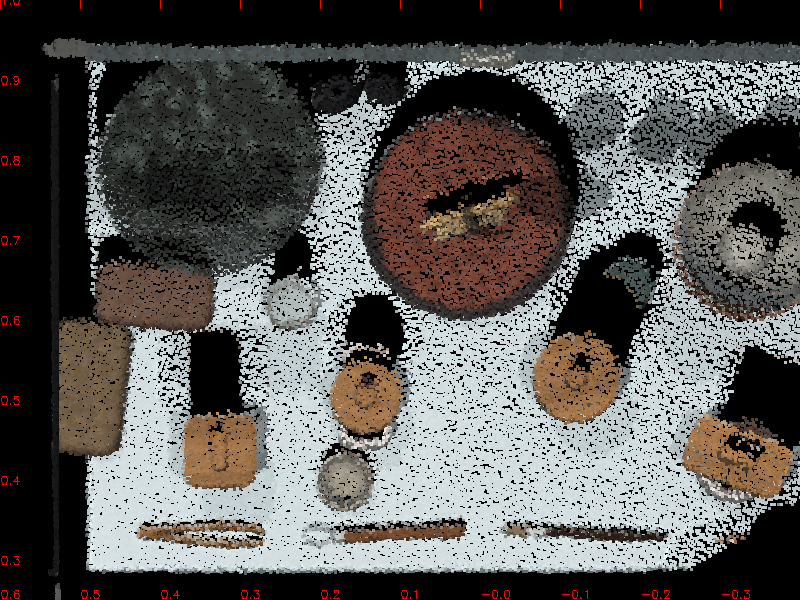

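View pics/crop0.png

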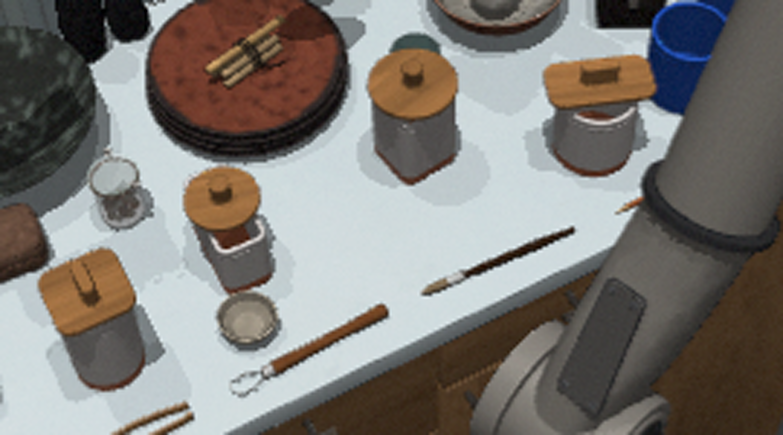

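All four pairings show up in the map:
- The square lid is on the small round canister, at about (0.44, 0.32).
- The small round lid is on the oblong canister, at about (0.50, 0.14).
- The large round lid is on the square canister, at about (0.53, −0.12).
- The oblong lid is on the large round canister, at about (0.43, −0.32).

Next I'll measure lid flanges and wrist camera geometry.

```bash
cat >> h.py <<'E'
def wood(p):
    hsv=cv2.cvtColor(p,cv2.COLOR_RGB2HSV); return (hsv[...,0]>8)&(hsv[...,0]<22)&(hsv[...,1]>110)&(hsv[...,2]>70)
def fit(xy):
    q=(xy*1e4).astype(np.float32); (cx,cy),(w,h),a=cv2.minAreaRect(q); (ex,ey),r=cv2.minEnclosingCircle(q)
    if w<h: w,h,a=h,w,a+90
    a=(a+90)%180-90
    return dict(rect=np.round([cx/1e4,cy/1e4,w/1e4,h/1e4,a],4).tolist(),circ=np.round([ex/1e4,ey/1e4,2*r/1e4],4).tolist(),n=len(q))
def flange(W,m,c0,zt,R=.08,tol=.006):
    k=m&(np.hypot(W[...,0]-c0[0],W[...,1]-c0[1])<R)&(abs(W[...,2]-zt)<tol)
    X=W[k]; return X
def grip(W,m,c0,zt,R=.04):
    k=m&(np.hypot(W[...,0]-c0[0],W[...,1]-c0[1])<R)&(abs(W[...,2]-zt-.028)<.006); return W[k]
def go(x,y,z,psi,dpos=None):
    """print tool-frame shift to reach TCP x,y,z and tool-x yaw psi (deg)"""
    from scipy.spatial.transform import Rotation as Ro
    o=readout.get_obs(); q=o['tool_rot']; R=Ro.from_quat([q[1],q[2],q[3],q[0]]).as_matrix()
    d=np.array([x,y,z])-o['eef_pos']
    s=np.radians(psi); T=np.array([[np.cos(s),np.sin(s),0],[np.sin(s),-np.cos(s),0],[0,0,-1]])
    print('now',o['eef_pos'].round(4),'psi %.2f'%np.degrees(np.arctan2(R[1,0],R[0,0])),'tilt',(R[:2,2]*57.3).round(2),'w %.3f'%o['gripper_width'],'t %.2f'%o['t'],'F',o['contact_force'].round(1))
    print(' turn',np.degrees(Ro.from_matrix(R.T@T).as_rotvec()).round(2),'| shift before turn',(R.T@d*1e3).round(1),'| after turn',(T.T@d*1e3).round(1),flush=True)
E
python3 - <<'E'
from h import *
L=dict(A=(.44,.325,.151),B=(.50,.14,.113),C=(.53,-.12,.141),D=(.43,-.32,.131))
for n in ('scene','side'):
    f=np.load(n+'0.npz'); W=cloud(f['d'],eyes.calibration(n)); m=wood(f['p'])
    for k,(x,y,z) in L.items():
        X=flange(W,m,(x,y),z); G=grip(W,m,(x,y),z)
        A=np.c_[X[:,:2]-X[:,:2].mean(0),np.ones(len(X))]; pl=np.linalg.lstsq(A,X[:,2],rcond=None)[0]
        print(n,k,fit(X[:,:2]),'z %.4f'%np.median(X[:,2]),'slope',pl[:2].round(3)); print('    grip',fit(G[:,:2]) if len(G)>5 else 0,'z',np.percentile(G[:,2],80).round(4) if len(G) else 0)
c=eyes.calibration('wrist'); o=readout.get_obs(); from scipy.spatial.transform import Rotation as Ro
q=o['tool_rot'];R=Ro.from_quat([q[1],q[2],q[3],q[0]]).as_matrix(); Rc=np.array(c['R']);tc=np.array(c['t'])
print('cam in tool',(R.T@(-Rc.T@tc-o['eef_pos'])).round(4),'\n',(Rc@R).round(3),c['fx'],c['cx'],c['cy'])
go(.43,-.32,.3,0)
E
```

```text
scene A {'rect': [0.4376, 0.3236, 0.0913, 0.0864, 0.4341], 'circ': [0.4376, 0.3232, 0.1092], 'n': 546} z 0.1511 slope [-0.007 -0.008]
    grip {'rect': [0.4366, 0.3239, 0.0431, 0.0145, 0.8656], 'circ': [0.4366, 0.3224, 0.0436], 'n': 58} z 0.1813
scene B {'rect': [0.5039, 0.1417, 0.0846, 0.0808, -28.321], 'circ': [0.5069, 0.1409, 0.0918], 'n': 340} z 0.1135 slope [ 0.015 -0.009]
    grip {'rect': [0.5046, 0.1421, 0.0226, 0.021, 6.8458], 'circ': [0.5059, 0.1396, 0.0261], 'n': 34} z 0.143
scene C {'rect': [0.5301, -0.1213, 0.1064, 0.1007, -29.8773], 'circ': [0.5304, -0.1216, 0.1113], 'n': 464} z 0.1417 slope [-0.005 -0.003]
    grip {'rect': [0.5303, -0.1217, 0.0238, 0.0172, -28.5665], 'circ': [0.5301, -0.1208, 0.0255], 'n': 26} z 0.1713
scene D {'rect': [0.4287, -0.3237, 0.1286, 0.074, 70.827], 'circ': [0.4288, -0.3229, 0.1323], 'n': 400} z 0.1320 slope [ 0.002 -0.001]
    grip {'rect': [0.4302, -0.3226, 0.0428, 0.0171, 72.2601], 'circ': [0.4255, -0.321, 0.0432], 'n': 48} z 0.161
side A {'rect': [0.4338, 0.3257, 0.0909, 0.0851, 0.0764], 'circ': [0.4349, 0.3262, 0.1067], 'n': 500} z 0.1
[... 550 characters left out ...]
0.118, 0.0195, 0.0174, -17.0739], 'circ': [0.5262, -0.119, 0.0212], 'n': 26} z 0.17
side D {'rect': [0.4273, -0.3208, 0.1269, 0.0709, 67.6816], 'circ': [0.428, -0.3211, 0.1315], 'n': 438} z 0.1296 slope [-0.012  0.004]
    grip {'rect': [0.4274, -0.3208, 0.0414, 0.0159, 67.2261], 'circ': [0.4261, -0.3202, 0.0424], 'n': 43} z 0.1596
cam in tool [ 0.0738  0.0004 -0.1422] 
 [[ 0.     1.    -0.   ]
 [-0.957  0.    -0.289]
 [-0.289  0.     0.957]] 371.8754484816994 275.90889535595363 204.09831497315653
now [ 0.1562 -0.6561  0.2304] psi 13.40 tilt [-0.03  0.09] w 0.996 t 0.10 F [-0.2  0.2 -0.1]
 turn [-0.1   0.02 13.4 ] | shift before turn [ 344.2 -263.7  -69.2] | after turn [ 273.8 -336.1  -69.6]
```

```bash
python3 -c "
from h import *; go(.528,-.12,.33,13.4)"
```

```text
now [ 0.1562 -0.6561  0.2304] psi 13.40 tilt [-0.03  0.09] w 0.996 t 0.10 F [-0.2  0.2 -0.1]
 turn [-0.1   0.01 -0.  ] | shift before turn [ 485.9 -435.6  -98.9] | after turn [ 485.9 -435.4  -99.6]
```

```bash
python3 -m crank '[{"jaw":100,"x":20,"y":-18,"z":-20},{"jaw":100,"x":40,"y":-36,"z":-20},{"jaw":100,"x":42,"y":-38,"z":-20},{"jaw":100,"x":42,"y":-38,"z":-10},{"jaw":100,"x":42,"y":-38,"z":-10},{"jaw":100,"x":42,"y":-38,"z":-10},{"jaw":100,"x":42,"y":-38,"z":-10},{"jaw":100,"x":42,"y":-38},{"jaw":100,"x":42,"y":-38},{"jaw":100,"x":42,"y":-38},{"jaw":100,"x":42,"y":-38},{"jaw":100,"x":40,"y":-36}]' 40; python3 -c "
from h import *; go(.528,-.12,.33,13.4)"
```

```text
now [ 0.1562 -0.6561  0.2304] psi 13.40 tilt [-0.03  0.09] w 0.996 t 0.10 F [-0.2  0.2 -0.1]
 turn [-0.1   0.01 -0.  ] | shift before turn [ 485.9 -435.6  -98.9] | after turn [ 485.9 -435.4  -99.6]schema error: expected keys jaw, x, y, z, ax, ay, az
```

```bash
python3 -m crank '[{"jaw":100,"x":20,"y":-18,"z":-20,"ax":0,"ay":0,"az":0},{"jaw":100,"x":40,"y":-36,"z":-20,"ax":0,"ay":0,"az":0},{"jaw":100,"x":42,"y":-38,"z":-20,"ax":0,"ay":0,"az":0},{"jaw":100,"x":42,"y":-38,"z":-10,"ax":0,"ay":0,"az":0},{"jaw":100,"x":42,"y":-38,"z":-10,"ax":0,"ay":0,"az":0},{"jaw":100,"x":42,"y":-38,"z":-10,"ax":0,"ay":0,"az":0},{"jaw":100,"x":42,"y":-38,"z":-10,"ax":0,"ay":0,"az":0},{"jaw":100,"x":42,"y":-38,"z":0,"ax":0,"ay":0,"az":0},{"jaw":100,"x":42,"y":-38,"z":0,"ax":0,"ay":0,"az":0},{"jaw":100,"x":42,"y":-38,"z":0,"ax":0,"ay":0,"az":0},{"jaw":100,"x":42,"y":-38,"z":0,"ax":0,"ay":0,"az":0},{"jaw":100,"x":40,"y":-36,"z":0,"ax":0,"ay":0,"az":0}]' 40; python3 -c "
from h import *; go(.528,-.12,.33,13.4)"
```

```text
t: 1.6
eef_pos: [0.5219, -0.124, 0.3311]
tool_rot: [0.0, 0.993, 0.117, -0.0]
contact_force: [0.6, -0.2, -0.4]
gripper_width: 1.002
now [ 0.5219 -0.124   0.3311] psi 13.40 tilt [-0.02 -0.  ] w 1.002 t 1.60 F [ 0.6 -0.2 -0.4]
 turn [-0.    0.02  0.  ] | shift before turn [ 6.8 -2.4  1.1] | after turn [ 6.8 -2.4  1.1]
```

```bash
cat > lidm.py <<'E'
from h import *
def lid(n,c0,zt,f=None,tol=.006):
    p,d,c=snap(n,f); W=cloud(d,c); m=wood(p); X=flange(W,m,c0,zt,tol=tol); G=grip(W,m,c0,zt)
    if len(X)<20: print(n,'none'); return
    print(n,'flange',fit(X[:,:2]),'z %.4f'%np.median(X[:,2]))
    if len(G)>5: print('   grip',fit(G[:,:2]),'z %.4f'%np.percentile(G[:,2],80))
E
python3 - <<'E'
from lidm import *
lid('wrist',(.528,-.12),.141,'w1.png')
go(.528,-.12,.33,13.4)
E
```

```text
wrist flange {'rect': [0.5375, -0.1092, 0.1013, 0.101, 11.9841], 'circ': [0.5376, -0.1091, 0.1054], 'n': 9060} z 0.1408
   grip {'rect': [0.5344, -0.1127, 0.0238, 0.0237, 13.3816], 'circ': [0.5343, -0.1127, 0.0246], 'n': 660} z 0.1690
now [ 0.5255 -0.1158  0.3312] psi 13.94 tilt [0.14 0.26] w 1.001 t 1.65 F [3.8 5.7 1.2]
 turn [-0.22 -0.2   0.54] | shift before turn [1.5 4.7 1.2] | after turn [1.5 4.6 1.2]
```

View pics/w1.png

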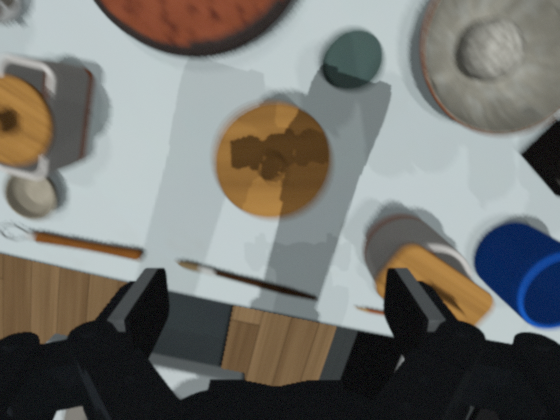

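The wrist view shows the large lid at (272,158). The picture was taken while the arm was still catching up, so I'll settle it and re-measure, reading the calibration before the picture.

```bash
sed -i "s/p,d=eyes.read_camera(n); c=eyes.calibration(n)/c=eyes.calibration(n); p,d=eyes.read_camera(n)/" h.py
python3 -m crank '[{"jaw":100,"x":0,"y":0,"z":0,"ax":0,"ay":0,"az":0},{"jaw":100,"x":0,"y":0,"z":0,"ax":0,"ay":0,"az":0},{"jaw":100,"x":0,"y":0,"z":0,"ax":0,"ay":0,"az":0}]'
python3 - <<'E'
from lidm import *
lid('wrist',(.528,-.12),.141); lid('wrist',(.503,.143),.113); lid('wrist',(.428,-.322),.131)
lid('scene',(.528,-.12),.141); lid('side',(.528,-.12),.141)
go(.528,-.12,.164,13.4)
E
```

```text
t: 2.02
eef_pos: [0.5207, -0.1272, 0.3312]
tool_rot: [0.0, 0.993, 0.115, -0.0]
contact_force: [-0.3, 0.1, -0.5]
gripper_width: 1.003
wrist flange {'rect': [0.5311, -0.122, 0.1059, 0.1052, -33.2476], 'circ': [0.5314, -0.1222, 0.1068], 'n': 9809} z 0.1406
   grip {'rect': [0.5301, -0.1217, 0.0239, 0.0228, 13.6207], 'circ': [0.5303, -0.1215, 0.0244], 'n': 638} z 0.1690
wrist flange {'rect': [0.5076, 0.1234, 0.0883, 0.0528, 2.3994], 'circ': [0.5069, 0.1402, 0.0883], 'n': 3560} z 0.1124
   grip {'rect': [0.5078, 0.13, 0.0121, 0.0023, 3.1104], 'circ': [0.5078, 0.1311, 0.0121], 'n': 29} z 0.1377
wrist flange {'rect': [0.4447, -0.3239, 0.1329, 0.0643, 83.6139], 'circ': [0.4331, -0.3225, 0.1333], 'n': 3256} z 0.1304
   grip {'rect': [0.4349, -0.3288, 0.035, 0.0082, 59.2283], 'circ': [0.4342, -0.3284, 0.035], 'n': 173} z 0.1588
scene flange {'rect': [0.5288, -0.1203, 0.1096, 0.1008, -29.2837], 'circ': [0.5289, -0.1232, 0.1128], 'n': 421} z 0.1416
   grip {'rect': [0.5253, -0.1236, 0.0249, 0.0169, -79.9268], 'circ': [0.5286, -0.1236, 0.026], 'n': 19} z 0.1736
side flange {'rect': [0.5273, -0.1184, 0.1045, 0.1027, -18.2564], 'circ': [0.5264, -0.1197, 0.108], 'n': 393} z 0.1395
   grip {'rect': [0.5201, -0.1217, 0.0139, 0.0081, -47.7757], 'circ': [0.5217, -0.1202, 0.0144], 'n': 9} z 0.1671
now [ 0.5211 -0.1261  0.3314] psi 13.35 tilt [ 0.   -0.01] w 0.999 t 2.27 F [-0.3 -0.4 -0.5]
 turn [ 0.01 -0.   -0.05] | shift before turn [  8.1  -4.4 167.4] | after turn [  8.1  -4.4 167.4]
```

```bash
python3 -m crank '[{"jaw":70,"x":5,"y":-1,"z":20,"ax":0,"ay":0,"az":0},{"jaw":70,"x":5,"y":-1,"z":45,"ax":0,"ay":0,"az":0},{"jaw":70,"x":0,"y":0,"z":45,"ax":0,"ay":0,"az":0},{"jaw":70,"x":0,"y":0,"z":40,"ax":0,"ay":0,"az":0},{"jaw":70,"x":0,"y":0,"z":25,"ax":0,"ay":0,"az":0},{"jaw":70,"x":0,"y":0,"z":12,"ax":0,"ay":0,"az":0},{"jaw":70,"x":0,"y":0,"z":0,"ax":0,"ay":0,"az":0},{"jaw":70,"x":0,"y":0,"z":0,"ax":0,"ay":0,"az":0},{"jaw":10,"x":0,"y":0,"z":0,"ax":0,"ay":0,"az":0},{"jaw":10,"x":0,"y":0,"z":0,"ax":0,"ay":0,"az":0},{"jaw":10,"x":0,"y":0,"z":0,"ax":0,"ay":0,"az":0},{"jaw":10,"x":0,"y":0,"z":0,"ax":0,"ay":0,"az":0}]' 40; python3 -m crank '[{"jaw":10,"x":0,"y":0,"z":0,"ax":0,"ay":0,"az":0},{"jaw":10,"x":0,"y":0,"z":0,"ax":0,"ay":0,"az":0}]'
```

```text
t: 3.78
eef_pos: [0.531, -0.1215, 0.1452]
tool_rot: [0.0, 0.993, 0.117, 0.0]
contact_force: [-2.8, 0.5, 6.1]
gripper_width: 0.266
t: 4.03
eef_pos: [0.531, -0.1215, 0.1451]
tool_rot: [0.0, 0.993, 0.117, 0.0]
contact_force: [-1.1, 0.3, 6.9]
gripper_width: 0.266
```

```bash
python3 -m crank '[{"jaw":10,"x":0,"y":0,"z":-8,"ax":0,"ay":0,"az":0},{"jaw":10,"x":0,"y":0,"z":-22,"ax":0,"ay":0,"az":0},{"jaw":10,"x":0,"y":0,"z":-35,"ax":0,"ay":0,"az":0},{"jaw":10,"x":-6,"y":-20,"z":-10,"ax":0,"ay":0,"az":0},{"jaw":10,"x":-12,"y":-42,"z":0,"ax":0,"ay":0,"az":0},{"jaw":10,"x":-14,"y":-44,"z":10,"ax":0,"ay":0,"az":0},{"jaw":10,"x":-12,"y":-40,"z":30,"ax":0,"ay":0,"az":0},{"jaw":10,"x":0,"y":0,"z":45,"ax":0,"ay":0,"az":0},{"jaw":10,"x":0,"y":0,"z":45,"ax":0,"ay":0,"az":0},{"jaw":10,"x":0,"y":0,"z":35,"ax":0,"ay":0,"az":0},{"jaw":10,"x":0,"y":0,"z":15,"ax":0,"ay":0,"az":0},{"jaw":10,"x":0,"y":0,"z":6,"ax":0,"ay":0,"az":0}]'
python3 -m crank '[{"jaw":10,"x":0,"y":0,"z":0,"ax":0,"ay":0,"az":0},{"jaw":10,"x":0,"y":0,"z":0,"ax":0,"ay":0,"az":0}]'
```

```text
t: 5.52
eef_pos: [0.4533, 0.0109, 0.0329]
tool_rot: [-0.0, 0.993, 0.117, -0.001]
contact_force: [-0.1, -0.4, -0.1]
gripper_width: 0.264
t: 5.78
eef_pos: [0.4548, 0.0105, 0.0343]
tool_rot: [0.0, 0.993, 0.117, 0.001]
contact_force: [0.2, -0.3, -1.1]
gripper_width: 0.263
```

```bash
python3 -m crank '[{"jaw":10,"x":0,"y":0,"z":5,"ax":0,"ay":0,"az":0},{"jaw":10,"x":0,"y":0,"z":3,"ax":0,"ay":0,"az":0},{"jaw":10,"x":0,"y":0,"z":0,"ax":0,"ay":0,"az":0},{"jaw":70,"x":0,"y":0,"z":0,"ax":0,"ay":0,"az":0},{"jaw":70,"x":0,"y":0,"z":0,"ax":0,"ay":0,"az":0},{"jaw":70,"x":0,"y":0,"z":-10,"ax":0,"ay":0,"az":0},{"jaw":70,"x":0,"y":0,"z":-50,"ax":0,"ay":0,"az":0},{"jaw":70,"x":0,"y":0,"z":-60,"ax":0,"ay":0,"az":6.7},{"jaw":70,"x":0,"y":0,"z":-60,"ax":0,"ay":0,"az":6.7},{"jaw":70,"x":18,"y":40,"z":-45,"ax":0,"ay":0,"az":0},{"jaw":70,"x":20,"y":45,"z":-35,"ax":0,"ay":0,"az":0},{"jaw":70,"x":17,"y":45,"z":-30,"ax":0,"ay":0,"az":0}]'
python3 -m crank '[{"jaw":70,"x":0,"y":0,"z":0,"ax":0,"ay":0,"az":0},{"jaw":70,"x":0,"y":0,"z":0,"ax":0,"ay":0,"az":0},{"jaw":70,"x":0,"y":0,"z":0,"ax":0,"ay":0,"az":0}]'
python3 - <<'E'
from lidm import *
lid('wrist',(.4548,.0105),.021)
c=eyes.calibration('wrist'); p,d=eyes.read_camera('wrist'); cv2.imwrite('pics/w2.png',p[:,:,::-1]); np.savez('w2.npz',p=p,d=d,R=c['R'],t=c['t'])
W=cloud(d,c)
k=(abs(W[...,2]-.12)<.006)&(np.hypot(W[...,0]-.528,W[...,1]+.12)<.08); X=W[k]; print('rim',fit(X[:,:2]),np.median(X[:,2]))
go(.436,.325,.3,0)
E
```

```text
t: 7.28
eef_pos: [0.5092, -0.1205, 0.3178]
tool_rot: [0.0, 1.0, 0.0, 0.001]
contact_force: [1.3, -0.4, 0.4]
gripper_width: 0.7
t: 7.65
eef_pos: [0.508, -0.1178, 0.3144]
tool_rot: [-0.0, 1.0, 0.001, -0.001]
contact_force: [0.3, -0.2, 0.2]
gripper_width: 0.702
wrist flange {'rect': [0.4546, 0.0085, 0.1054, 0.1051, -24.6979], 'circ': [0.4542, 0.0088, 0.1071], 'n': 5104} z 0.0206
   grip {'rect': [0.4536, 0.0094, 0.024, 0.0234, 25.0845], 'circ': [0.4532, 0.0093, 0.0251], 'n': 343} z 0.0489
rim {'rect': [0.5295, -0.1209, 0.0823, 0.0821, 8.114], 'circ': [0.5299, -0.1206, 0.1036], 'n': 2382} 0.11900261093500925
now [ 0.5083 -0.1181  0.3145] psi 0.12 tilt [-0.07  0.02] w 0.701 t 7.75 F [ 0.5  0.  -0.4]
 turn [-0.02  0.07  0.12] | shift before turn [ -71.3 -443.2   14.7] | after turn [ -72.3 -443.1   14.5]
```

View pics/w2.png

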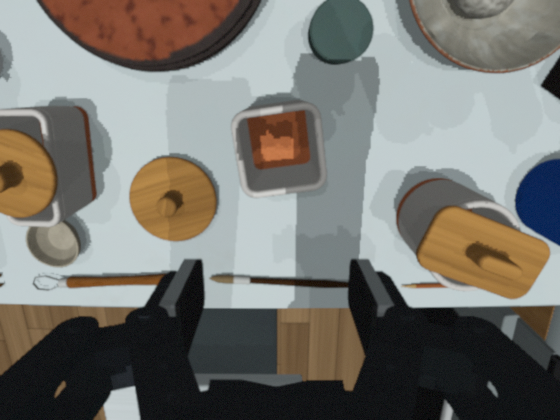

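The wrist view shows the open square mouth at (280,148), the large lid laid on the worktop at (173,200), and nothing knocked. The square canister is at (0.5295, −0.1209) with 8.1° yaw, and the measured 82 mm matches the given size. Next is the square lid.

```bash
python3 -m crank '[{"jaw":70,"x":-6,"y":-30,"z":0,"ax":0,"ay":0,"az":0},{"jaw":70,"x":-9,"y":-52,"z":0,"ax":0,"ay":0,"az":0},{"jaw":70,"x":-9,"y":-55,"z":0,"ax":0,"ay":0,"az":0},{"jaw":70,"x":-9,"y":-55,"z":0,"ax":0,"ay":0,"az":0},{"jaw":70,"x":-9,"y":-55,"z":0,"ax":0,"ay":0,"az":0},{"jaw":70,"x":-9,"y":-55,"z":0,"ax":0,"ay":0,"az":0},{"jaw":70,"x":-9,"y":-55,"z":0,"ax":0,"ay":0,"az":0},{"jaw":70,"x":-9,"y":-50,"z":0,"ax":0,"ay":0,"az":0},{"jaw":70,"x":-9,"y":-36,"z":0,"ax":0,"ay":0,"az":0},{"jaw":70,"x":0,"y":0,"z":0,"ax":0,"ay":0,"az":0},{"jaw":70,"x":0,"y":0,"z":0,"ax":0,"ay":0,"az":0},{"jaw":70,"x":0,"y":0,"z":0,"ax":0,"ay":0,"az":0}]'
python3 - <<'E'
from lidm import *
lid('wrist',(.436,.325),.151)
go(.436,.325,.175,0)
E
```

```text
t: 9.25
eef_pos: [0.4314, 0.3223, 0.3149]
tool_rot: [0.0, 1.0, -0.001, 0.0]
contact_force: [-0.7, -0.4, 0.7]
gripper_width: 0.698
wrist flange {'rect': [0.4387, 0.3249, 0.0884, 0.0862, 0.036], 'circ': [0.4392, 0.3248, 0.1081], 'n': 8941} z 0.1506
   grip {'rect': [0.4391, 0.325, 0.0454, 0.015, -0.7038], 'circ': [0.4391, 0.3266, 0.0454], 'n': 1047} z 0.1790
now [0.4315 0.3223 0.315 ] psi -0.13 tilt [ 0.01 -0.04] w 0.699 t 9.30 F [0.7 0.4 0.1]
 turn [ 0.04 -0.01 -0.13] | shift before turn [  4.5  -2.8 140. ] | after turn [  4.5  -2.7 140. ]
```

```bash
python3 -m crank '[{"jaw":70,"x":4,"y":-1.5,"z":25,"ax":0,"ay":0,"az":0},{"jaw":70,"x":3.5,"y":-1.3,"z":40,"ax":0,"ay":0,"az":0},{"jaw":70,"x":0,"y":0,"z":45,"ax":0,"ay":0,"az":0},{"jaw":70,"x":0,"y":0,"z":30,"ax":0,"ay":0,"az":0},{"jaw":70,"x":0,"y":0,"z":15,"ax":0,"ay":0,"az":0},{"jaw":70,"x":0,"y":0,"z":5,"ax":0,"ay":0,"az":0},{"jaw":70,"x":0,"y":0,"z":0,"ax":0,"ay":0,"az":0},{"jaw":2,"x":0,"y":0,"z":0,"ax":0,"ay":0,"az":0},{"jaw":2,"x":0,"y":0,"z":0,"ax":0,"ay":0,"az":0},{"jaw":2,"x":0,"y":0,"z":0,"ax":0,"ay":0,"az":0},{"jaw":2,"x":0,"y":0,"z":0,"ax":0,"ay":0,"az":0},{"jaw":2,"x":0,"y":0,"z":0,"ax":0,"ay":0,"az":0}]' 45
python3 -m crank '[{"jaw":2,"x":0,"y":0,"z":0,"ax":0,"ay":0,"az":0},{"jaw":2,"x":0,"y":0,"z":0,"ax":0,"ay":0,"az":0}]'
```

```text
t: 10.8
eef_pos: [0.4387, 0.3267, 0.1558]
tool_rot: [-0.0, 1.0, -0.0, 0.0]
contact_force: [-0.3, -1.5, 5.7]
gripper_width: 0.167
t: 11.05
eef_pos: [0.4387, 0.3267, 0.1558]
tool_rot: [-0.0, 1.0, -0.0, 0.0]
contact_force: [-1.5, -1.3, 5.0]
gripper_width: 0.163
```

```bash
python3 -m crank '[{"jaw":2,"x":0,"y":0,"z":-10,"ax":0,"ay":0,"az":0},{"jaw":2,"x":0,"y":0,"z":-30,"ax":0,"ay":0,"az":0},{"jaw":2,"x":5,"y":20,"z":-40,"ax":0,"ay":0,"az":0},{"jaw":2,"x":9,"y":46,"z":-10,"ax":0,"ay":0,"az":0},{"jaw":2,"x":11,"y":54,"z":0,"ax":0,"ay":0,"az":0},{"jaw":2,"x":11,"y":55,"z":0,"ax":0,"ay":0,"az":0},{"jaw":2,"x":11,"y":55,"z":0,"ax":0,"ay":0,"az":0},{"jaw":2,"x":11,"y":55,"z":0,"ax":0,"ay":0,"az":0},{"jaw":2,"x":11,"y":55,"z":0,"ax":0,"ay":0,"az":0},{"jaw":2,"x":11,"y":50,"z":0,"ax":0,"ay":0,"az":0},{"jaw":2,"x":6,"y":37,"z":0,"ax":0,"ay":0,"az":0},{"jaw":2,"x":4,"y":19,"z":0,"ax":0,"ay":0,"az":0}]'
python3 -m crank '[{"jaw":2,"x":0,"y":0,"z":0,"ax":0,"ay":0,"az":-4},{"jaw":2,"x":0,"y":0,"z":30,"ax":0,"ay":0,"az":-4.1},{"jaw":2,"x":0,"y":0,"z":30,"ax":0,"ay":0,"az":0},{"jaw":2,"x":0,"y":0,"z":0,"ax":0,"ay":0,"az":0},{"jaw":2,"x":0,"y":0,"z":0,"ax":0,"ay":0,"az":0}]'
python3 - <<'E'
from lidm import *
go(.5291,-.1192,.146,8.1)
o=readout.get_obs()['eef_pos']; lid('wrist',(o[0],o[1]),o[2]-.0258+.021,'w3.png',.008)
E
```

```text
t: 12.55
eef_pos: [0.5282, -0.1217, 0.2451]
tool_rot: [0.0, 1.0, -0.001, -0.0]
contact_force: [0.8, 0.1, -1.3]
gripper_width: 0.168
t: 13.18
eef_pos: [0.5291, -0.1188, 0.1862]
tool_rot: [-0.0, 0.997, 0.071, 0.001]
contact_force: [-0.4, 0.5, -1.1]
gripper_width: 0.162
now [ 0.5291 -0.1188  0.1862] psi 8.15 tilt [0.08 0.01] w 0.162 t 13.18 F [-0.4  0.5 -1.1]
 turn [ 0.   -0.08  0.05] | shift before turn [-0.1  0.4 40.2] | after turn [-0.   0.4 40.2]
wrist flange {'rect': [0.5299, -0.1188, 0.088, 0.0879, 8.4398], 'circ': [0.533, -0.1185, 0.1047], 'n': 21438} z 0.1809
   grip {'rect': [0.53, -0.1189, 0.0408, 0.0299, 38.1775], 'circ': [0.5302, -0.119, 0.0444], 'n': 3858} z 0.2092
```

View pics/w3.png

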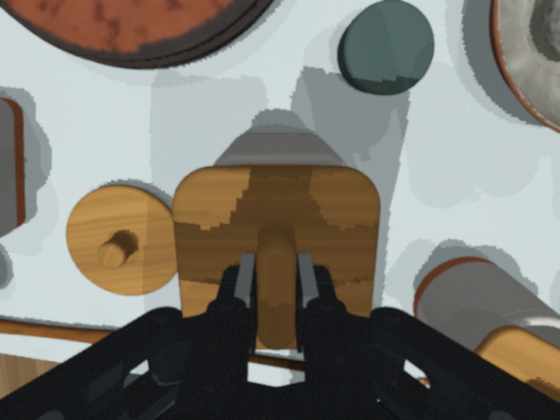

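The held square lid fills the centre at (277,260), its bar square between the pads. It reads level, at 8.4° and centred at (0.530, −0.119) over the canister. Lowering it now.

```bash
python3 -m crank '[{"jaw":2,"x":0,"y":0.3,"z":15,"ax":0,"ay":0,"az":0},{"jaw":2,"x":0,"y":0,"z":15,"ax":0,"ay":0,"az":0},{"jaw":2,"x":0,"y":0,"z":7,"ax":0,"ay":0,"az":0},{"jaw":2,"x":0,"y":0,"z":4,"ax":0,"ay":0,"az":0},{"jaw":2,"x":0,"y":0,"z":4,"ax":0,"ay":0,"az":0},{"jaw":2,"x":0,"y":0,"z":3,"ax":0,"ay":0,"az":0},{"jaw":2,"x":0,"y":0,"z":0,"ax":0,"ay":0,"az":0},{"jaw":2,"x":0,"y":0,"z":0,"ax":0,"ay":0,"az":0}]'
```

```text
t: 14.22
eef_pos: [0.5285, -0.1199, 0.1373]
tool_rot: [0.0, 0.998, 0.071, 0.0]
contact_force: [-0.5, -0.6, -0.0]
gripper_width: 0.166
```

```bash
python3 -m crank '[{"jaw":2,"x":0,"y":0,"z":3,"ax":0,"ay":0,"az":0},{"jaw":2,"x":0,"y":0,"z":2,"ax":0,"ay":0,"az":0},{"jaw":2,"x":0,"y":0,"z":0,"ax":0,"ay":0,"az":0},{"jaw":2,"x":0,"y":0,"z":0,"ax":0,"ay":0,"az":0}]'; python3 -m crank '[{"jaw":60,"x":0,"y":0,"z":0,"ax":0,"ay":0,"az":0},{"jaw":60,"x":0,"y":0,"z":0,"ax":0,"ay":0,"az":0},{"jaw":60,"x":0,"y":0,"z":-5,"ax":0,"ay":0,"az":0},{"jaw":60,"x":0,"y":0,"z":-30,"ax":0,"ay":0,"az":0},{"jaw":60,"x":0,"y":0,"z":-50,"ax":0,"ay":0,"az":0},{"jaw":60,"x":0,"y":0,"z":-50,"ax":0,"ay":0,"az":0},{"jaw":60,"x":0,"y":0,"z":-40,"ax":0,"ay":0,"az":0},{"jaw":60,"x":0,"y":0,"z":0,"ax":0,"ay":0,"az":0},{"jaw":60,"x":0,"y":0,"z":0,"ax":0,"ay":0,"az":0}]'
python3 - <<'E'
from lidm import *
lid('wrist',(.5295,-.1205),.129)
go(.435,.325,.31,8.1)
E
```

```text
t: 14.72
eef_pos: [0.5288, -0.1199, 0.1338]
tool_rot: [0.0, 0.998, 0.07, 0.0]
contact_force: [-6.0, -0.4, 15.3]
gripper_width: 0.166
t: 15.85
eef_pos: [0.5279, -0.1199, 0.3065]
tool_rot: [-0.0, 0.998, 0.071, -0.0]
contact_force: [-1.0, 0.0, -0.2]
gripper_width: 0.599
wrist flange {'rect': [0.5297, -0.1203, 0.087, 0.0861, 7.9014], 'circ': [0.5293, -0.1206, 0.1077], 'n': 7861} z 0.1286
   grip {'rect': [0.5292, -0.1201, 0.0448, 0.0146, 7.7025], 'circ': [0.5291, -0.1197, 0.045], 'n': 927} z 0.1570
now [ 0.5276 -0.1199  0.3059] psi 8.09 tilt [-0.12  0.02] w 0.603 t 15.90 F [-0.4 -0.2 -1. ]
 turn [-0.03  0.12 -0.01] | shift before turn [ -29.1 -453.5   -3.8] | after turn [ -29.  -453.5   -4.1]
```

The square lid is home: its flange top reads 0.1286 against 0.129 expected. Next I'll look at the small round canister and the lid on the oblong one.

```bash
python3 -m crank '[{"jaw":60,"x":-4,"y":-40,"z":0,"ax":0,"ay":0,"az":0},{"jaw":60,"x":-4,"y":-53,"z":0,"ax":0,"ay":0,"az":0},{"jaw":60,"x":-4,"y":-55,"z":0,"ax":0,"ay":0,"az":0},{"jaw":60,"x":-5,"y":-55,"z":0,"ax":0,"ay":0,"az":0},{"jaw":60,"x":-5,"y":-55,"z":0,"ax":0,"ay":0,"az":0},{"jaw":60,"x":-5,"y":-55,"z":0,"ax":0,"ay":0,"az":0},{"jaw":60,"x":-4,"y":-55,"z":0,"ax":0,"ay":0,"az":0},{"jaw":60,"x":-4,"y":-50,"z":0,"ax":0,"ay":0,"az":0},{"jaw":60,"x":-4,"y":-36,"z":0,"ax":0,"ay":0,"az":0},{"jaw":60,"x":0,"y":0,"z":0,"ax":0,"ay":0,"az":0},{"jaw":60,"x":0,"y":0,"z":0,"ax":0,"ay":0,"az":0},{"jaw":60,"x":0,"y":0,"z":0,"ax":0,"ay":0,"az":0}]'
python3 - <<'E'
from lidm import *
c=eyes.calibration('wrist'); p,d=eyes.read_camera('wrist'); cv2.imwrite('pics/w4.png',p[:,:,::-1]); W=cloud(d,c)
k=(abs(W[...,2]-.13)<.006)&(np.hypot(W[...,0]-.437,W[...,1]-.325)<.07); X=W[k]; print('rim',fit(X[:,:2]),np.median(X[:,2]))
lid('wrist',(.505,.143),.113)
go(.49,.143,.29,8.1)
E
```

```text
t: 17.4
eef_pos: [0.4264, 0.3225, 0.3065]
tool_rot: [0.001, 0.998, 0.069, -0.0]
contact_force: [-1.0, -0.6, 0.9]
gripper_width: 0.6
rim {'rect': [0.4377, 0.325, 0.0815, 0.0806, -36.766], 'circ': [0.4378, 0.3251, 0.082], 'n': 2157} 0.12903079533506462
wrist flange {'rect': [0.5067, 0.1433, 0.0874, 0.087, 15.4382], 'circ': [0.5069, 0.1422, 0.0895], 'n': 6431} z 0.1126
   grip {'rect': [0.507, 0.143, 0.0239, 0.0233, -85.8594], 'circ': [0.5068, 0.1424, 0.0258], 'n': 676} z 0.1409
now [0.4264 0.3229 0.3069] psi 7.98 tilt [-0.   -0.04] w 0.598 t 17.50 F [ 1.3 -0.2 -0.4]
 turn [ 0.04  0.01 -0.12] | shift before turn [ 38. 187.  17.] | after turn [ 37.6 187.1  16.9]
```

View pics/w4.png

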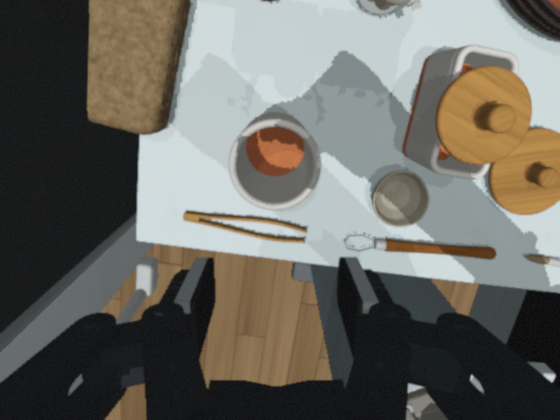

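The small round canister's mouth is open at (275,163), measured at (0.4378, 0.3250) and 82 mm across. The small lid on the oblong canister is at (484,115).

```bash
python3 -m crank '[{"jaw":60,"x":8,"y":40,"z":0,"ax":0,"ay":0,"az":0},{"jaw":60,"x":10,"y":53,"z":0,"ax":0,"ay":0,"az":0},{"jaw":60,"x":10,"y":54,"z":5,"ax":0,"ay":0,"az":0},{"jaw":60,"x":10,"y":40,"z":5,"ax":0,"ay":0,"az":0},{"jaw":60,"x":0,"y":0,"z":0,"ax":0,"ay":0,"az":0},{"jaw":60,"x":0,"y":0,"z":0,"ax":0,"ay":0,"az":0},{"jaw":60,"x":0,"y":0,"z":0,"ax":0,"ay":0,"az":0}]'
python3 - <<'E'
from lidm import *
lid('wrist',(.505,.143),.113)
go(.506,.1445,.117,8.1)
E
```

```text
t: 18.38
eef_pos: [0.4894, 0.1457, 0.2974]
tool_rot: [-0.0, 0.997, 0.072, 0.0]
contact_force: [0.6, -0.1, 0.6]
gripper_width: 0.605
wrist flange {'rect': [0.5073, 0.1417, 0.0859, 0.0858, 46.8028], 'circ': [0.5072, 0.142, 0.088], 'n': 6648} z 0.1126
   grip {'rect': [0.5067, 0.142, 0.024, 0.0239, 37.578], 'circ': [0.5065, 0.142, 0.0246], 'n': 689} z 0.1408
now [0.4894 0.1457 0.2973] psi 8.22 tilt [0.02 0.02] w 0.597 t 18.43 F [0.4 1.4 0.2]
 turn [-0.02 -0.02  0.12] | shift before turn [ 16.2   3.6 180.3] | after turn [ 16.3   3.5 180.3]
```

```bash
python3 -m crank '[{"jaw":60,"x":8,"y":2.3,"z":25,"ax":0,"ay":0,"az":0},{"jaw":60,"x":8.6,"y":2.3,"z":45,"ax":0,"ay":0,"az":0},{"jaw":60,"x":0,"y":0,"z":50,"ax":0,"ay":0,"az":0},{"jaw":60,"x":0,"y":0,"z":35,"ax":0,"ay":0,"az":0},{"jaw":60,"x":0,"y":0,"z":17,"ax":0,"ay":0,"az":0},{"jaw":60,"x":0,"y":0,"z":8,"ax":0,"ay":0,"az":0},{"jaw":60,"x":0,"y":0,"z":0,"ax":0,"ay":0,"az":0},{"jaw":10,"x":0,"y":0,"z":0,"ax":0,"ay":0,"az":0},{"jaw":10,"x":0,"y":0,"z":0,"ax":0,"ay":0,"az":0},{"jaw":10,"x":0,"y":0,"z":0,"ax":0,"ay":0,"az":0},{"jaw":10,"x":0,"y":0,"z":0,"ax":0,"ay":0,"az":0},{"jaw":10,"x":0,"y":0,"z":0,"ax":0,"ay":0,"az":0}]' 45
python3 -m crank '[{"jaw":10,"x":0,"y":0,"z":0,"ax":0,"ay":0,"az":0},{"jaw":10,"x":0,"y":0,"z":0,"ax":0,"ay":0,"az":0}]'
python3 -c "
from h import *; go(.436,.3265,.24,8.1)"
```

```text
t: 19.92
eef_pos: [0.5077, 0.1424, 0.1183]
tool_rot: [-0.0, 0.998, 0.07, 0.001]
contact_force: [-1.4, -0.7, 7.0]
gripper_width: 0.261
t: 20.18
eef_pos: [0.5077, 0.1424, 0.1183]
tool_rot: [-0.0, 0.998, 0.07, 0.001]
contact_force: [-0.7, -0.4, 6.2]
gripper_width: 0.263
now [0.5077 0.1424 0.1183] psi 8.08 tilt [0.12 0.01] w 0.263 t 20.18 F [-0.7 -0.4  6.2]
 turn [ 0.   -0.13 -0.02] | shift before turn [ -44.9 -192.4 -121.8] | after turn [ -45.1 -192.4 -121.7]
```

```bash
python3 -m crank '[{"jaw":10,"x":0,"y":0,"z":-10,"ax":0,"ay":0,"az":0},{"jaw":10,"x":0,"y":0,"z":-40,"ax":0,"ay":0,"az":0},{"jaw":10,"x":0,"y":0,"z":-50,"ax":0,"ay":0,"az":0},{"jaw":10,"x":-7,"y":-30,"z":-12,"ax":0,"ay":0,"az":0},{"jaw":10,"x":-12,"y":-54,"z":0,"ax":0,"ay":0,"az":0},{"jaw":10,"x":-12,"y":-54,"z":0,"ax":0,"ay":0,"az":0},{"jaw":10,"x":-8,"y":-35,"z":0,"ax":0,"ay":0,"az":0},{"jaw":10,"x":-4,"y":-18.4,"z":20,"ax":0,"ay":0,"az":0},{"jaw":10,"x":0,"y":0,"z":30,"ax":0,"ay":0,"az":0},{"jaw":10,"x":0,"y":0,"z":0,"ax":0,"ay":0,"az":0},{"jaw":10,"x":0,"y":0,"z":0,"ax":0,"ay":0,"az":0},{"jaw":10,"x":0,"y":0,"z":0,"ax":0,"ay":0,"az":0}]'
python3 - <<'E'
from lidm import *
go(.438,.3258,.1563,8.1)
o=readout.get_obs()['eef_pos']; lid('wrist',(o[0],o[1]),o[2]-.0263+.021,None,.008)
E
```

```text
t: 21.68
eef_pos: [0.4382, 0.3258, 0.1804]
tool_rot: [-0.001, 0.998, 0.07, 0.001]
contact_force: [0.3, 0.9, -1.1]
gripper_width: 0.263
now [0.4382 0.3258 0.1804] psi 8.05 tilt [0.11 0.07] w 0.263 t 21.68 F [ 0.3  0.9 -1.1]
 turn [-0.05 -0.12 -0.05] | shift before turn [-0.2  0.  24.1] | after turn [-0.2 -0.  24.1]
wrist flange {'rect': [0.4401, 0.3259, 0.0846, 0.0832, -38.215], 'circ': [0.4371, 0.3255, 0.0892], 'n': 17563} z 0.1745
   grip {'rect': [0.4361, 0.3313, 0.0351, 0.0244, -74.1498], 'circ': [0.4353, 0.3317, 0.0402], 'n': 2977} z 0.2027
```

```bash
python3 -m crank '[{"jaw":10,"x":0.5,"y":0,"z":15,"ax":0,"ay":0,"az":0},{"jaw":10,"x":0,"y":0,"z":6,"ax":0,"ay":0,"az":0},{"jaw":10,"x":0,"y":0,"z":4,"ax":0,"ay":0,"az":0},{"jaw":10,"x":0,"y":0,"z":4,"ax":0,"ay":0,"az":0},{"jaw":10,"x":0,"y":0,"z":4,"ax":0,"ay":0,"az":0},{"jaw":10,"x":0,"y":0,"z":3,"ax":0,"ay":0,"az":0},{"jaw":10,"x":0,"y":0,"z":1,"ax":0,"ay":0,"az":0},{"jaw":10,"x":0,"y":0,"z":0,"ax":0,"ay":0,"az":0}]'
```

```text
t: 22.72
eef_pos: [0.4384, 0.3263, 0.1444]
tool_rot: [0.0, 0.998, 0.071, 0.001]
contact_force: [-3.9, -4.9, 18.7]
gripper_width: 0.263
```

```bash
python3 -m crank '[{"jaw":60,"x":0,"y":0,"z":0,"ax":0,"ay":0,"az":0},{"jaw":60,"x":0,"y":0,"z":0,"ax":0,"ay":0,"az":0},{"jaw":60,"x":0,"y":0,"z":-5,"ax":0,"ay":0,"az":0},{"jaw":60,"x":0,"y":0,"z":-40,"ax":0,"ay":0,"az":0},{"jaw":60,"x":0,"y":0,"z":-55,"ax":0,"ay":0,"az":0},{"jaw":60,"x":6,"y":30,"z":-45,"ax":0,"ay":0,"az":0},{"jaw":60,"x":9,"y":50,"z":-10,"ax":0,"ay":0,"az":0},{"jaw":60,"x":9,"y":55,"z":0,"ax":0,"ay":0,"az":0},{"jaw":60,"x":6,"y":45,"z":0,"ax":0,"ay":0,"az":0},{"jaw":60,"x":0,"y":0,"z":0,"ax":0,"ay":0,"az":0},{"jaw":60,"x":0,"y":0,"z":0,"ax":0,"ay":0,"az":0},{"jaw":60,"x":0,"y":0,"z":0,"ax":0,"ay":0,"az":0}]'
python3 - <<'E'
from lidm import *
c=eyes.calibration('wrist'); p,d=eyes.read_camera('wrist'); W=cloud(d,c); cv2.imwrite('pics/w5.png',p[:,:,::-1])
k=(abs(W[...,2]-.092)<.006)&(np.hypot(W[...,0]-.51,W[...,1]-.14)<.09); X=W[k]; print('rim',fit(X[:,:2]),np.median(X[:,2]))
lid('wrist',(.4375,.3255),.139)
lid('wrist',(.4548,.0105),.021)
go(.418,-.322,.31,8.1)
E
```

```text
t: 24.22
eef_pos: [0.4924, 0.1533, 0.2972]
tool_rot: [-0.0, 0.997, 0.072, 0.0]
contact_force: [-0.2, -0.2, 0.7]
gripper_width: 0.601
rim {'rect': [0.507, 0.1419, 0.1244, 0.062, -1.5235], 'circ': [0.5072, 0.1418, 0.1292], 'n': 2560} 0.09103537200141636
wrist flange {'rect': [0.4388, 0.3244, 0.0866, 0.0864, 69.3257], 'circ': [0.4381, 0.3243, 0.0882], 'n': 6210} z 0.1384
   grip {'rect': [0.4382, 0.3245, 0.0243, 0.0238, 81.2882], 'circ': [0.4382, 0.325, 0.0252], 'n': 713} z 0.1667
wrist flange {'rect': [0.4547, 0.0105, 0.106, 0.1048, 58.6761], 'circ': [0.4544, 0.0108, 0.1068], 'n': 5445} z 0.0206
   grip {'rect': [0.4542, 0.0108, 0.0221, 0.022, -73.7168], 'circ': [0.4541, 0.0108, 0.0236], 'n': 335} z 0.0489
now [0.4926 0.1528 0.2971] psi 8.21 tilt [-0.    0.01] w 0.601 t 24.38 F [-0.1  0.8 -0.4]
 turn [-0.01  0.    0.11] | shift before turn [-141.6  459.2  -13. ] | after turn [-140.7  459.5  -12.9]
```

View pics/w5.png

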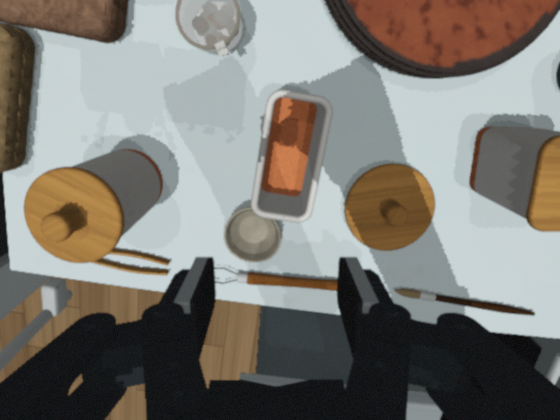

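The oblong mouth is open at (290,158), measured at (0.507, 0.1419), yaw −1.5°, with sizes matching. The small round lid sits home at (72,215), flange top 0.1384 against 0.139. Now the oblong lid.

```bash
python3 -m crank '[{"jaw":60,"x":-9,"y":34,"z":-3,"ax":0,"ay":0,"az":0},{"jaw":60,"x":-15,"y":50,"z":-10,"ax":0,"ay":0,"az":0},{"jaw":60,"x":-16,"y":55,"z":0,"ax":0,"ay":0,"az":0},{"jaw":60,"x":-16,"y":55,"z":0,"ax":0,"ay":0,"az":0},{"jaw":60,"x":-16,"y":55,"z":0,"ax":0,"ay":0,"az":0},{"jaw":60,"x":-16,"y":55,"z":0,"ax":0,"ay":0,"az":0},{"jaw":60,"x":-16,"y":55,"z":0,"ax":0,"ay":0,"az":0},{"jaw":60,"x":-16,"y":55,"z":0,"ax":0,"ay":0,"az":0},{"jaw":60,"x":-11,"y":40,"z":0,"ax":0,"ay":0,"az":0},{"jaw":60,"x":-6,"y":20,"z":0,"ax":0,"ay":0,"az":0},{"jaw":60,"x":0,"y":0,"z":0,"ax":0,"ay":0,"az":-5},{"jaw":60,"x":0,"y":0,"z":0,"ax":0,"ay":0,"az":-9}]'
python3 -m crank '[{"jaw":60,"x":0,"y":0,"z":0,"ax":0,"ay":0,"az":-10},{"jaw":60,"x":0,"y":0,"z":0,"ax":0,"ay":0,"az":-10},{"jaw":60,"x":0,"y":0,"z":0,"ax":0,"ay":0,"az":-10},{"jaw":60,"x":0,"y":0,"z":0,"ax":0,"ay":0,"az":-10},{"jaw":60,"x":0,"y":0,"z":0,"ax":0,"ay":0,"az":-7},{"jaw":60,"x":0,"y":0,"z":0,"ax":0,"ay":0,"az":0},{"jaw":60,"x":0,"y":0,"z":0,"ax":0,"ay":0,"az":0},{"jaw":60,"x":0,"y":0,"z":0,"ax":0,"ay":0,"az":0}]'
python3 - <<'E'
from lidm import *
lid('wrist',(.43,-.322),.131)
go(.43,-.322,.156,69); print(readout.get_obs()['q'].round(2))
E
```

```text
t: 25.88
eef_pos: [0.4248, -0.3356, 0.31]
tool_rot: [-0.0, 0.981, 0.195, 0.0]
contact_force: [0.6, 0.6, 0.0]
gripper_width: 0.596
t: 26.88
eef_pos: [0.4242, -0.3366, 0.3101]
tool_rot: [-0.0, 0.824, 0.567, 0.0]
contact_force: [0.5, 0.0, -0.4]
gripper_width: 0.603
wrist flange {'rect': [0.431, -0.3231, 0.1272, 0.0681, 69.7266], 'circ': [0.4312, -0.3234, 0.133], 'n': 9647} z 0.1306
   grip {'rect': [0.4303, -0.3237, 0.0455, 0.0148, 69.4566], 'circ': [0.4321, -0.3244, 0.0455], 'n': 972} z 0.1590
now [ 0.4241 -0.3367  0.3101] psi 69.05 tilt [0. 0.] w 0.601 t 26.93 F [0.3 0.4 0.4]
 turn [ 0.   -0.    0.05] | shift before turn [ 15.8   0.2 154.1] | after turn [ 15.8   0.2 154.1]
[ 0.92  0.22 -0.42  1.75  0.1   1.19  0.1 ]
```

```bash
python3 -m crank '[{"jaw":60,"x":7,"y":0.5,"z":25,"ax":0,"ay":0,"az":-0.5},{"jaw":60,"x":7.5,"y":0.5,"z":45,"ax":0,"ay":0,"az":0},{"jaw":60,"x":0,"y":0,"z":50,"ax":0,"ay":0,"az":0},{"jaw":60,"x":0,"y":0,"z":33,"ax":0,"ay":0,"az":0},{"jaw":60,"x":0,"y":0,"z":15,"ax":0,"ay":0,"az":0},{"jaw":60,"x":0,"y":0,"z":7.5,"ax":0,"ay":0,"az":0},{"jaw":60,"x":0,"y":0,"z":0,"ax":0,"ay":0,"az":0},{"jaw":2,"x":0,"y":0,"z":0,"ax":0,"ay":0,"az":0},{"jaw":2,"x":0,"y":0,"z":0,"ax":0,"ay":0,"az":0},{"jaw":2,"x":0,"y":0,"z":0,"ax":0,"ay":0,"az":0},{"jaw":2,"x":0,"y":0,"z":0,"ax":0,"ay":0,"az":0},{"jaw":2,"x":0,"y":0,"z":0,"ax":0,"ay":0,"az":0}]' 45
python3 -m crank '[{"jaw":2,"x":0,"y":0,"z":0,"ax":0,"ay":0,"az":0},{"jaw":2,"x":0,"y":0,"z":0,"ax":0,"ay":0,"az":0}]'
python3 -c "
from h import *; go(.507,.1425,.24,-1.5)"
```

```text
t: 28.42
eef_pos: [0.4306, -0.3241, 0.1356]
tool_rot: [0.001, 0.821, 0.571, 0.0]
contact_force: [-1.8, 0.3, 7.2]
gripper_width: 0.166
t: 28.68
eef_pos: [0.4306, -0.3241, 0.1356]
tool_rot: [0.001, 0.821, 0.571, 0.0]
contact_force: [-0.9, -0.0, 5.8]
gripper_width: 0.167
now [ 0.4306 -0.3241  0.1356] psi 69.58 tilt [ 0.07 -0.06] w 0.167 t 28.68 F [-0.9 -0.   5.8]
 turn [ 1.000e-01 -2.000e-02  7.108e+01] | shift before turn [ 463.9  -91.  -104.9] | after turn [  64.2 -468.5 -104.4]
```

```bash
python3 -m crank '[{"jaw":2,"x":0,"y":0,"z":-10,"ax":0,"ay":0,"az":0},{"jaw":2,"x":0,"y":0,"z":-40,"ax":0,"ay":0,"az":0},{"jaw":2,"x":0,"y":0,"z":-45,"ax":0,"ay":0,"az":5},{"jaw":2,"x":0,"y":0,"z":-10,"ax":0,"ay":0,"az":10},{"jaw":2,"x":0,"y":0,"z":0,"ax":0,"ay":0,"az":10},{"jaw":2,"x":0,"y":0,"z":0,"ax":0,"ay":0,"az":10},{"jaw":2,"x":0,"y":0,"z":0,"ax":0,"ay":0,"az":10},{"jaw":2,"x":0,"y":0,"z":0,"ax":0,"ay":0,"az":10},{"jaw":2,"x":0,"y":0,"z":0,"ax":0,"ay":0,"az":10},{"jaw":2,"x":0,"y":0,"z":0,"ax":0,"ay":0,"az":6.1},{"jaw":2,"x":3,"y":-20,"z":0,"ax":0,"ay":0,"az":0},{"jaw":2,"x":6,"y":-45,"z":0,"ax":0,"ay":0,"az":0}]'
python3 -m crank '[{"jaw":2,"x":7.5,"y":-55,"z":0,"ax":0,"ay":0,"az":0},{"jaw":2,"x":7.5,"y":-55,"z":0,"ax":0,"ay":0,"az":0},{"jaw":2,"x":7.5,"y":-55,"z":0,"ax":0,"ay":0,"az":0},{"jaw":2,"x":7.5,"y":-55,"z":0,"ax":0,"ay":0,"az":0},{"jaw":2,"x":7.5,"y":-55,"z":0,"ax":0,"ay":0,"az":0},{"jaw":2,"x":7.5,"y":-55,"z":0,"ax":0,"ay":0,"az":0},{"jaw":2,"x":7,"y":-45,"z":0,"ax":0,"ay":0,"az":0},{"jaw":2,"x":3.2,"y":-28.5,"z":10,"ax":0,"ay":0,"az":0},{"jaw":2,"x":0,"y":0,"z":40,"ax":0,"ay":0,"az":0},{"jaw":2,"x":0,"y":0,"z":40,"ax":0,"ay":0,"az":0},{"jaw":2,"x":0,"y":0,"z":0,"ax":0,"ay":0,"az":0},{"jaw":2,"x":0,"y":0,"z":0,"ax":0,"ay":0,"az":0}]'
python3 - <<'E'
from lidm import *
go(.507,.1425,.1176,-1.5)
o=readout.get_obs()['eef_pos']; lid('wrist',(o[0],o[1]),o[2]-.0256+.021,'w6.png',.008)
E
```

```text
t: 30.18
eef_pos: [0.4406, -0.2585, 0.2396]
tool_rot: [0.0, 1.0, -0.013, 0.0]
contact_force: [0.8, 0.3, -1.4]
gripper_width: 0.161
t: 31.68
eef_pos: [0.5069, 0.144, 0.151]
tool_rot: [-0.0, 1.0, -0.012, 0.001]
contact_force: [-0.8, 0.3, -0.6]
gripper_width: 0.167
now [0.5069 0.144  0.151 ] psi -1.41 tilt [0.08 0.04] w 0.167 t 31.68 F [-0.8  0.3 -0.6]
 turn [-0.05 -0.08  0.09] | shift before turn [ 0.1  1.5 33.4] | after turn [ 0.2  1.5 33.4]
wrist flange {'rect': [0.5077, 0.1434, 0.1305, 0.0675, -1.2772], 'circ': [0.5089, 0.1434, 0.1332], 'n': 25115} z 0.1460
   grip {'rect': [0.5083, 0.1436, 0.0412, 0.0302, 28.9026], 'circ': [0.5083, 0.1426, 0.0449], 'n': 3918} z 0.1743
```

View pics/w6.png

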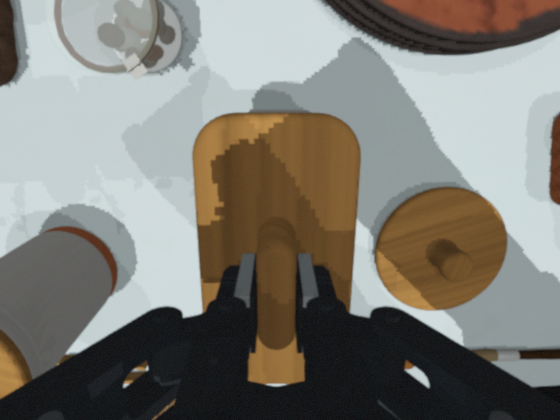

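The held oblong lid at (277,200) is level, at −1.3° yaw. It is within about 1 mm of the mouth, so I'm lowering it with a small correction.

```bash
python3 -m crank '[{"jaw":2,"x":-0.5,"y":0.8,"z":12,"ax":0,"ay":0,"az":0},{"jaw":2,"x":0,"y":0,"z":12,"ax":0,"ay":0,"az":0},{"jaw":2,"x":0,"y":0,"z":6,"ax":0,"ay":0,"az":0},{"jaw":2,"x":0,"y":0,"z":4,"ax":0,"ay":0,"az":0},{"jaw":2,"x":0,"y":0,"z":4,"ax":0,"ay":0,"az":0},{"jaw":2,"x":0,"y":0,"z":4,"ax":0,"ay":0,"az":0},{"jaw":2,"x":0,"y":0,"z":3,"ax":0,"ay":0,"az":0},{"jaw":2,"x":0,"y":0,"z":1,"ax":0,"ay":0,"az":0},{"jaw":2,"x":0,"y":0,"z":0,"ax":0,"ay":0,"az":0}]'
```

```text
t: 32.85
eef_pos: [0.5061, 0.1423, 0.1055]
tool_rot: [0.001, 1.0, -0.013, 0.0]
contact_force: [-7.3, -2.3, 20.4]
gripper_width: 0.168
```

```bash
python3 -m crank '[{"jaw":60,"x":0,"y":0,"z":0,"ax":0,"ay":0,"az":0},{"jaw":60,"x":0,"y":0,"z":0,"ax":0,"ay":0,"az":0},{"jaw":60,"x":0,"y":0,"z":-5,"ax":0,"ay":0,"az":0},{"jaw":60,"x":0,"y":0,"z":-40,"ax":0,"ay":0,"az":0},{"jaw":60,"x":0,"y":0,"z":-55,"ax":0,"ay":0,"az":0},{"jaw":60,"x":0,"y":0,"z":-55,"ax":0,"ay":0,"az":0},{"jaw":60,"x":0,"y":15,"z":-40,"ax":0,"ay":0,"az":0},{"jaw":60,"x":-6,"y":40,"z":-10,"ax":0,"ay":0,"az":0},{"jaw":60,"x":-9,"y":55,"z":0,"ax":0,"ay":0,"az":0},{"jaw":60,"x":-9,"y":55,"z":0,"ax":0,"ay":0,"az":0},{"jaw":60,"x":-9,"y":55,"z":0,"ax":0,"ay":0,"az":0},{"jaw":60,"x":-9,"y":55,"z":0,"ax":0,"ay":0,"az":0}]'
python3 -m crank '[{"jaw":60,"x":-9,"y":55,"z":0,"ax":0,"ay":0,"az":0},{"jaw":60,"x":-9,"y":55,"z":0,"ax":0,"ay":0,"az":0},{"jaw":60,"x":-9,"y":45,"z":0,"ax":0,"ay":0,"az":0},{"jaw":60,"x":-7,"y":36,"z":0,"ax":0,"ay":0,"az":0},{"jaw":60,"x":0,"y":0,"z":0,"ax":0,"ay":0,"az":0},{"jaw":60,"x":0,"y":0,"z":0,"ax":0,"ay":0,"az":0},{"jaw":60,"x":0,"y":0,"z":0,"ax":0,"ay":0,"az":0}]'
python3 - <<'E'
from lidm import *
c=eyes.calibration('wrist'); p,d=eyes.read_camera('wrist'); W=cloud(d,c); cv2.imwrite('pics/w7.png',p[:,:,::-1])
k=(abs(W[...,2]-.11)<.006)&(np.hypot(W[...,0]-.43,W[...,1]+.322)<.062); X=W[k]; print('rim',fit(X[:,:2]),np.median(X[:,2]))
go(.44,.0105,.2,-1.5)
E
```

```text
t: 34.35
eef_pos: [0.4562, -0.1333, 0.3089]
tool_rot: [0.0, 1.0, -0.013, 0.0]
contact_force: [0.1, 0.2, 0.1]
gripper_width: 0.599
t: 35.22
eef_pos: [0.4184, -0.3204, 0.3087]
tool_rot: [-0.0, 1.0, -0.012, 0.0]
contact_force: [0.7, 0.4, -0.2]
gripper_width: 0.598
rim {'rect': [0.4299, -0.3236, 0.1011, 0.1007, -2.5265], 'circ': [0.4296, -0.3232, 0.1022], 'n': 2435} 0.10901302324966775
now [ 0.4183 -0.3205  0.3087] psi -1.38 tilt [0.01 0.01] w 0.600 t 35.27 F [0.2 1.  0.5]
 turn [-0.01 -0.01  0.12] | shift before turn [  13.6 -331.4  108.8] | after turn [  13.  -331.4  108.7]
```

View pics/w7.png

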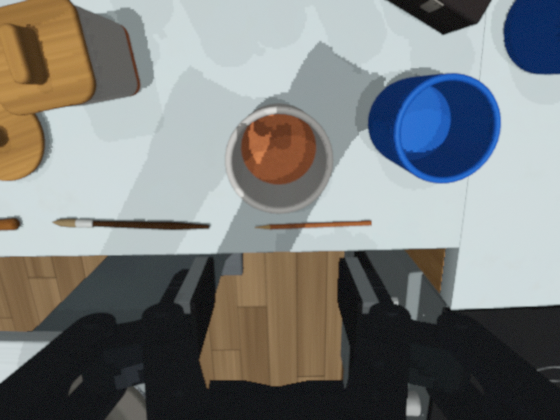

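The large round canister is open at (278,158), measured at (0.4297, −0.3234) and 102 mm across. The blue look-alike at (437,125) is clear of it. Next I'll fetch the large lid.

```bash
python3 -m crank '[{"jaw":60,"x":3,"y":-35,"z":0,"ax":0,"ay":0,"az":0},{"jaw":60,"x":5,"y":-55,"z":0,"ax":0,"ay":0,"az":0},{"jaw":60,"x":5,"y":-55,"z":0,"ax":0,"ay":0,"az":0},{"jaw":60,"x":5,"y":-55,"z":10,"ax":0,"ay":0,"az":0},{"jaw":60,"x":5,"y":-55,"z":10,"ax":0,"ay":0,"az":0},{"jaw":60,"x":3,"y":-47,"z":20,"ax":0,"ay":0,"az":0},{"jaw":60,"x":2.2,"y":-30,"z":40,"ax":0,"ay":0,"az":0},{"jaw":60,"x":0,"y":0,"z":50,"ax":0,"ay":0,"az":0},{"jaw":60,"x":0,"y":0,"z":50,"ax":0,"ay":0,"az":0},{"jaw":60,"x":0,"y":0,"z":0,"ax":0,"ay":0,"az":0},{"jaw":60,"x":0,"y":0,"z":0,"ax":0,"ay":0,"az":0},{"jaw":60,"x":0,"y":0,"z":0,"ax":0,"ay":0,"az":0}]'
python3 - <<'E'
from lidm import *
lid('wrist',(.4548,.0105),.021); go(.4545,.0107,.0255,-1.4)
E
```

```text
t: 36.78
eef_pos: [0.4564, 0.0097, 0.1307]
tool_rot: [0.0, 1.0, -0.013, 0.002]
contact_force: [0.1, 0.9, 0.6]
gripper_width: 0.6
wrist flange {'rect': [0.4543, 0.0096, 0.1061, 0.1058, -27.2765], 'circ': [0.4541, 0.0099, 0.1071], 'n': 15550} z 0.0206
   grip {'rect': [0.4537, 0.0101, 0.024, 0.0239, 64.8355], 'circ': [0.4536, 0.0099, 0.0246], 'n': 1093} z 0.0488
now [0.4562 0.0096 0.1305] psi -1.52 tilt [ 0.22 -0.01] w 0.597 t 36.83 F [ 0.3 -0.9 -0. ]
 turn [ 0.   -0.22 -0.12] | shift before turn [ -2.1  -1.1 105. ] | after turn [ -1.7  -1.1 105. ]
```

```bash
python3 -m crank '[{"jaw":60,"x":-2,"y":-0.7,"z":30,"ax":0,"ay":0,"az":0},{"jaw":60,"x":0,"y":0,"z":40,"ax":0,"ay":0,"az":0},{"jaw":60,"x":0,"y":0,"z":22,"ax":0,"ay":0,"az":0},{"jaw":60,"x":0,"y":0,"z":10,"ax":0,"ay":0,"az":0},{"jaw":60,"x":0,"y":0,"z":3,"ax":0,"ay":0,"az":0},{"jaw":60,"x":0,"y":0,"z":0,"ax":0,"ay":0,"az":0},{"jaw":10,"x":0,"y":0,"z":0,"ax":0,"ay":0,"az":0},{"jaw":10,"x":0,"y":0,"z":0,"ax":0,"ay":0,"az":0},{"jaw":10,"x":0,"y":0,"z":0,"ax":0,"ay":0,"az":0},{"jaw":10,"x":0,"y":0,"z":0,"ax":0,"ay":0,"az":0},{"jaw":10,"x":0,"y":0,"z":0,"ax":0,"ay":0,"az":0},{"jaw":10,"x":0,"y":0,"z":0,"ax":0,"ay":0,"az":0}]' 45
python3 -c "
from h import *; go(.43,-.323,.24,-1.5)"
```

```text
t: 38.33
eef_pos: [0.4533, 0.0102, 0.0244]
tool_rot: [0.0, 1.0, -0.013, 0.001]
contact_force: [-0.4, -0.8, 7.2]
gripper_width: 0.264
now [0.4533 0.0102 0.0244] psi -1.52 tilt [ 0.08 -0.01] w 0.264 t 38.33 F [-0.4 -0.8  7.2]
 turn [ 0.01 -0.08 -0.02] | shift before turn [ -14.2  333.8 -215.6] | after turn [ -14.6  333.7 -215.6]
```

```bash
python3 -m crank '[{"jaw":10,"x":0,"y":0,"z":-15,"ax":0,"ay":0,"az":0},{"jaw":10,"x":0,"y":0,"z":-45,"ax":0,"ay":0,"az":0},{"jaw":10,"x":0,"y":0,"z":-55,"ax":0,"ay":0,"az":0},{"jaw":10,"x":0,"y":0,"z":-55,"ax":0,"ay":0,"az":0},{"jaw":10,"x":0,"y":0,"z":-40,"ax":0,"ay":0,"az":0},{"jaw":10,"x":0,"y":30,"z":-6,"ax":0,"ay":0,"az":0},{"jaw":10,"x":0,"y":50,"z":0,"ax":0,"ay":0,"az":0},{"jaw":10,"x":0,"y":55,"z":0,"ax":0,"ay":0,"az":0},{"jaw":10,"x":-3,"y":55,"z":0,"ax":0,"ay":0,"az":0},{"jaw":10,"x":-4,"y":55,"z":0,"ax":0,"ay":0,"az":0},{"jaw":10,"x":-4,"y":50,"z":0,"ax":0,"ay":0,"az":0},{"jaw":10,"x":-3,"y":39,"z":10,"ax":0,"ay":0,"az":0}]'
python3 -m crank '[{"jaw":10,"x":0,"y":0,"z":30,"ax":0,"ay":0,"az":0},{"jaw":10,"x":0,"y":0,"z":30,"ax":0,"ay":0,"az":0},{"jaw":10,"x":0,"y":0,"z":0,"ax":0,"ay":0,"az":0},{"jaw":10,"x":0,"y":0,"z":0,"ax":0,"ay":0,"az":0},{"jaw":10,"x":0,"y":0,"z":0,"ax":0,"ay":0,"az":0}]'
python3 - <<'E'
from lidm import *
go(.43,-.323,.1344,-1.5)
o=readout.get_obs()['eef_pos']; lid('wrist',(o[0],o[1]),o[2]-.0244+.021,None,.008)
E
```

```text
t: 39.83
eef_pos: [0.4295, -0.3255, 0.2311]
tool_rot: [0.001, 1.0, -0.014, 0.001]
contact_force: [0.1, 0.6, -2.2]
gripper_width: 0.265
t: 40.45
eef_pos: [0.4308, -0.3237, 0.1712]
tool_rot: [0.001, 1.0, -0.013, 0.001]
contact_force: [0.2, 0.3, -0.5]
gripper_width: 0.262
now [ 0.4308 -0.3237  0.1712] psi -1.49 tilt [ 0.13 -0.08] w 0.262 t 40.45 F [ 0.2  0.3 -0.5]
 turn [ 0.08 -0.13  0.01] | shift before turn [-0.9 -0.7 36.8] | after turn [-0.9 -0.6 36.8]
wrist flange {'rect': [0.4338, -0.3243, 0.1039, 0.1029, 44.8527], 'circ': [0.4309, -0.3246, 0.1094], 'n': 29832} z 0.1673
   grip {'rect': [0.4317, -0.3239, 0.0247, 0.0224, -0.5991], 'circ': [0.4294, -0.3242, 0.0294], 'n': 2962} z 0.1955
```

```bash
python3 -m crank '[{"jaw":10,"x":-1,"y":-1.1,"z":15,"ax":0,"ay":0,"az":0},{"jaw":10,"x":0,"y":0,"z":13,"ax":0,"ay":0,"az":0},{"jaw":10,"x":0,"y":0,"z":6,"ax":0,"ay":0,"az":0},{"jaw":10,"x":0,"y":0,"z":4,"ax":0,"ay":0,"az":0},{"jaw":10,"x":0,"y":0,"z":4,"ax":0,"ay":0,"az":0},{"jaw":10,"x":0,"y":0,"z":4,"ax":0,"ay":0,"az":0},{"jaw":10,"x":0,"y":0,"z":3,"ax":0,"ay":0,"az":0},{"jaw":10,"x":0,"y":0,"z":1,"ax":0,"ay":0,"az":0},{"jaw":10,"x":0,"y":0,"z":0,"ax":0,"ay":0,"az":0}]'
```

```text
t: 41.62
eef_pos: [0.4292, -0.3224, 0.1223]
tool_rot: [0.001, 1.0, -0.013, 0.0]
contact_force: [-7.9, 5.6, 24.2]
gripper_width: 0.26
```

```bash
python3 -m crank '[{"jaw":60,"x":0,"y":0,"z":0,"ax":0,"ay":0,"az":0},{"jaw":60,"x":0,"y":0,"z":0,"ax":0,"ay":0,"az":0},{"jaw":60,"x":0,"y":0,"z":-5,"ax":0,"ay":0,"az":0},{"jaw":60,"x":0,"y":0,"z":-40,"ax":0,"ay":0,"az":0},{"jaw":60,"x":0,"y":0,"z":-55,"ax":0,"ay":0,"az":0},{"jaw":60,"x":0,"y":0,"z":-55,"ax":0,"ay":0,"az":0},{"jaw":60,"x":0,"y":0,"z":-40,"ax":0,"ay":0,"az":0},{"jaw":60,"x":0,"y":0,"z":0,"ax":0,"ay":0,"az":0},{"jaw":60,"x":0,"y":0,"z":0,"ax":0,"ay":0,"az":0},{"jaw":60,"x":0,"y":0,"z":0,"ax":0,"ay":0,"az":0}]'
python3 - <<'E'
from lidm import *
from top import ortho
S=dict(small=(.438,.325,.139),oblong=(.507,.142,.101),square=(.5295,-.12,.129),large=(.43,-.323,.119))
vs=[]
for n in ('scene','side','wrist'):
    p,d,c=snap(n,'end_'+n+'.png'); W=cloud(d,c); m=wood(p); vs.append((p,d,c))
    for k,(x,y,z) in S.items():
        X=flange(W,m,(x,y),z,tol=.01)
        if len(X)<100: print(n,k,'-'); continue
        A=np.c_[X[:,:2]-X[:,:2].mean(0),np.ones(len(X))]; pl=np.linalg.lstsq(A,X[:,2],rcond=None)[0]
        r=fit(X[:,:2]); print(n,k,'rect',r['rect'],'circ',r['circ'],'z %.4f want %.3f'%(np.median(X[:,2]),z),'slope deg',(pl[:2]*57.3).round(1))
im,_=ortho(vs[:2],.25,1.0,-.4,.6); cv2.imwrite('pics/top1.png',im[:,:,::-1])
E
```

```text
t: 42.88
eef_pos: [0.4283, -0.3218, 0.313]
tool_rot: [-0.001, 1.0, -0.013, -0.001]
contact_force: [-0.3, 0.3, -0.6]
gripper_width: 0.599
scene small rect [0.4347, 0.3239, 0.0858, 0.0845, -15.5294] circ [0.436, 0.3254, 0.0897] z 0.1391 want 0.139 slope deg [ 0.  -0.4]
scene oblong rect [0.5058, 0.1409, 0.1329, 0.0666, -1.5381] circ [0.5065, 0.1408, 0.1398] z 0.1015 want 0.101 slope deg [-0.1  0.5]
scene square rect [0.5277, -0.1208, 0.0928, 0.0918, 7.8584] circ [0.5269, -0.1233, 0.1185] z 0.1298 want 0.129 slope deg [0.3 0.5]
scene large rect [0.4449, -0.2997, 0.1059, 0.0438, -37.7281] circ [0.4392, -0.3071, 0.1059] z 0.1197 want 0.119 slope deg [-1.2 -0. ]
side small rect [0.4328, 0.3269, 0.084, 0.0835, 13.1824] circ [0.4323, 0.328, 0.088] z 0.1379 want 0.139 slope deg [-0.6 -0.6]
side oblong rect [0.5037, 0.1436, 0.1326, 0.066, -2.3236] circ [0.5026, 0.1387, 0.1348] z 0.0998 want 0.101 slope deg [-0.3 -0.3]
side square rect [0.5249, -0.1173, 0.0897, 0.0873, 7.7287] circ [0.5232, -0.1188, 0.1116] z 0.1275 want 0.129 slope deg [-0.3  0.3]
side large -
wrist small -
wrist oblong -
wrist square rect [0.5288, -0.1219, 0.0878, 0.0867, -81.9249] circ [0.5283, -0.1224, 0.1077] z 0.1285 want 0.129 slope deg [0.1 0.4]
wrist large rect [0.4303, -0.3231, 0.1052, 0.1047, -47.6375] circ [0.4305, -0.3226, 0.1066] z 0.1186 want 0.119 slope deg [-0.1  0. ]
```

View pics/end_scene.png

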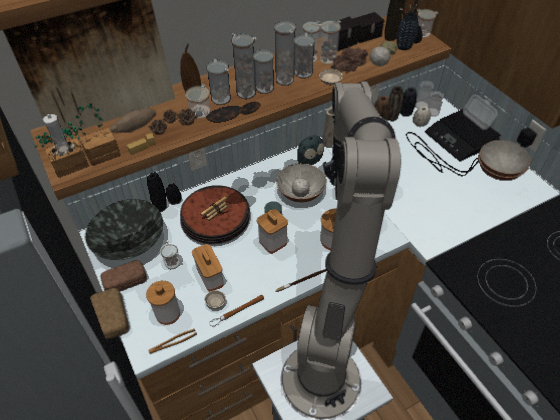

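The final scene view shows matching lids on the small round (162,298), oblong (207,262) and square (272,230) canisters. The large one at (330,228) is partly behind the arm, but the wrist camera confirms it. The jar at (171,257) and bowl at (215,300) look unmoved. All heights and slopes are within limits, so I'm handing in.

```bash
python3 -c "
from station import readout,ticket
print(ticket.hand_in()); print(readout.get_obs()['t'])"
```

```text
the job is handed in; nothing more can be done
None
the job is handed in; nothing more can be done
```

All four lids are on their own canisters, and I handed the job in at about 43 s of the 128 s allowed. I laid the large round lid on the worktop first. Then I moved the square, small round and oblong lids to their canisters, and placed the large round lid last.

**Last checks**
- **Height:** from the wrist camera, each flange top was within 0.6 mm of its home height. The exception is the oblong lid, which only the scene and side cameras read, within 1.2 mm. The gripper height at release also matched home for all four.
- **Level:** slopes were 0.6° or less on every lid. The one higher reading, 1.2° for the large lid from the scene camera, came from a lid mostly hidden by the arm; the wrist camera read it as level.
- **Centring:** by the wrist camera, the large, square and small round lids were within about 2 mm of their canisters. The oblong was within about 1.5 mm just before I lowered it.
- **Canisters, jar and bowl:** in the last picture the canisters look where they stood, and the glass jar and clay bowl look undisturbed. I did not measure either numerically. The gripper was open and clear above everything.

**Disagreements:** the scene and side cameras differed from each other, and from the wrist camera, by up to 3–5 mm in position. I relied on the wrist camera, whose measured sizes matched the given ones. The side camera could not see the large lid at the end, and the final wrist view did not cover the small round and oblong lids.

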